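# Test the bench emergency stop

### The job

Test the emergency stop on the lab bench: press the red mushroom button straight down with the fingertips until it latches and stays in, and take the fingers off it. Then, without gripping the button, push one of its two ears round clockwise (seen from above) with the fingertips until the latch lets go, and leave the button standing fully up and untwisted. Leave the jar, the wax block and the dish around it where they stand.

Things in the scene. Friction and masses are not known exactly. Their poses are not given: they have to be found in the camera images.
- stop_station: emergency-stop station fixed to the bench: yellow box 96 x 96 mm, top face 50 mm above the bench, on a grey foot plate 116 x 96 x 6 mm; a black collar of 38 mm diameter on its top reaches 57 mm. Origin: centre of the underside, on the button's axis; z up. It stands anywhere within about 15 x 20 cm and is turned up to 0.7 rad either way. At yaw 0 its +x points away from the robot
- stop_crown (a point): centre of the flat crown (16 mm diameter) of the red mushroom, on the button's vertical axis: 100 mm above the bench when up, about 92.5 mm when latched. The mushroom is 50 mm in diameter; its underside lies 30 mm below the crown
- stop_ear_left (a point): middle of the upright flat push face of one ear, 38 mm from the axis; moves with the button. The face lies in a plane through the axis, 25 to 50 mm from it, 12 to 28 mm below the crown; behind it the saw tooth slopes back to the mushroom. At yaw 0 this ear points to +y and its face looks to -x, with free room before it. Latched, 14 mm of air is left under the ears above the box
- stop_ear_right (a point): the same on the opposite ear (there are two ears, both red), half a turn on about the axis: at station yaw 0 it points to -y with the push face looking to +x
- stop_plunger (a joint): how far the mushroom is pressed in, m: 0 fully up, 0.0095 hard stop. A spring pushes it up (5.6 N at the top, 7.5 N at the stop) and an inner catch adds up to about 3 N on the way, so a slow press needs about 9 N, more at speed. Pressed past 0.0075 it snaps in and rests there when let go
- stop_twist (a joint): twist of the mushroom, rad, clockwise seen from above: 0 at rest, stop at 0.8. A spring (about 0.03 N m at 0, 0.08 N m at the stop) turns it back to 0 when let go. While latched, the catch lets go at about 0.5 rad and the mushroom springs up 7.5 mm
- staining_jar: loose pink staining jar with glass knob lid, 55 mm in diameter, 114 mm tall, standing upright behind and to the right of the station; origin: centre of the underside
- wax_block: loose block of white wax, 32 x 44 x 18 mm, in front of the station; origin: centre of the underside
- petri_dish: loose clear petri dish, 57 mm in diameter, 12 mm tall, behind the station; origin: centre of the underside

How it is judged:
By the outcome, as a careful person would: the job done as asked, in the order asked, and still so for the second after the job is handed in, with the robot touching nothing.
It also fails if it takes over 45 s, if anything falls off the work surface, if the arm or the gripper's body presses on something with over 40 N, if the wrist force passes 120 N, or if a joint passes its speed limit or range.

### The arm

A 7-joint arm with a two-finger parallel gripper is mounted at the origin on a cart in front of the work surface, level with it; the furniture and walls round the work are solid. World frame = base frame: x ahead of the robot, y to its left, z up, the work surface at z = 0. Lengths are in m, angles in rad, forces in N, time in s.
With the tool pointing down it reaches from about 0.4 to 0.9 m from the base axis. Payload 5.6 kg.
Tool frame: the origin (TCP) lies midway between the tips of the shut fingers; the grasp point (between the pads) lies 19 mm behind it; y points along the fingers, z is the direction in which the jaws open and shut, and the axes are right-handed (so a half turn about y gives the same grasp; the last joint's range is limited). The gripper opens to 92 mm and grips with 3 to 60 N. Pads are 20 mm wide; open, the fingers measure 128 mm over their backs; the gripper's body (75 mm by 189 mm) begins 69 mm behind the grasp point.
Start: joints at [-1.371, 0.468, -0.012, 1.603, 0.006, 1.071, -0.056], TCP at [0.156, 0.631, 0.215] pointing down, gripper open.
Joint ranges: [-2.53, 2.53], [-0.31, 2.02], [-1.57, 1.55], [0.28, 2.44], [-1.29, 4.43], [0.15, 1.84], [-2.92, 2.92]. Speed limits (rad/s): [2.57, 2.57, 3.14, 3.14, 3.14, 3.14, 3.14].

### API

Orientations are given as a 3x3 rotation matrix whose columns are the frame's x, y, z axes.
In Python, from station import env, effector, solver, viewer, workorder, search_frame, tip_of gives the robot as it stands. Calls block until the motion is done:
- env.reach(position, orientation): joint-space move of the TCP to a pose.
- env.movel(position, frame=None, rate=0.15): straight line of the TCP; frame=None keeps the orientation; rate is the mean speed in m/s.
- env.goto_joints(angles): joint-space move.
- effector.release() and effector.grasp(squeeze=None): open the fingers fully, or close them until they stop; squeeze is the grip in N (None keeps the last).
- env.pause(seconds).
- solver.inverse_kinematics(position, orientation): joint angles nearest the present ones, or None.
- env.sense(): the state.
- viewer.read_camera(name): name is "scene" or "top" or "wrist"; returns (picture, depth): 400x640x3 uint8, red, green, blue; 400x640 float32, m along the optical axis (not along the pixel's ray), 0 where there is no reading.
- viewer.camera_info(name): a dict with "intrinsics" (3x3 intrinsics, pixels), "eye" and "rotation" of the camera in the world; the wrist camera has in their place "T_tool_cam" (4x4, takes a point from camera to tool coordinates, whose origin is the TCP and whose axes are the tool frame's). Camera axes: x right, y up, looking along -z (the intrinsics and any distortion apply to the point x, -y, -z); pixel columns grow to the right and rows downward; lengths in m; the calibration is good to about 2 mm. The wrist camera is an equidistant fisheye: a pixel r from the principal point sees the ray r / f radians off the axis. A picture is of the moment at which its call begins: read the wrist's pose just before it. camera_info takes no time and is no camera call.
A pose or a line that the arm cannot do raises env.PlanningError and nothing moves.
- workorder.finish_job(): hands the job in, once; it reports no verdict.
Trained networks look in the newest picture that a camera, given by its name, has taken for a name from the list of things; names that differ only in an ending like _2 or _b are one class to them, and where a whole thing is asked for, a point or a joint stands for the part that bears it (a point fixed in the world has none). Each returns a list of dicts, best first, with "score" (0 to 1); they miss things now and then, are a little off and sometimes report something else, mostly with a low value. They report only what shows in the picture. A call takes as long as a camera call.
- search_frame(camera, name): "at" ([x, y, z] in m, in world coordinates, good to about 4 mm: the middle of the surface that is visible of it).
- tip_of(camera, name): "at" ([x, y, z] in m, in world coordinates, good to about 4 mm: a listed point, or the origin of a listed thing).
The state is a dict: "t": time; "joint_positions": joint angles; "joint_velocities": joint speeds; "tau": joint torques, N m; "ee_pos": TCP position; "tcp_rot": TCP orientation; "wrist_force": force on the tool from outside, world axes, zero at the start; "moment": the same for the moment, N m; "gripper_width": finger opening in m.
Only numpy, scipy, OpenCV 4.12 (cv2) and the standard library are available. Lean on these libraries where they do the work, as an engineer would, in place of code of your own. Each camera call takes 0.05 s, during which the arm holds its last target.

## Working session

There is one attempt and no reset: what is moved stays moved. The work goes in short steps, each a Python script; the robot and the scene stay as the last script left them, time stands still between calls to the robot, and variables do not carry over. Pictures are saved under pics/ and viewed, and the job is handed in when it is done.

```bash
ls; mkdir -p pics
python3 - <<'E'
from station import *
import cv2, numpy as np
s=env.sense(); print({k:np.round(v,3) for k,v in s.items()})
for c in ["scene","top"]:
    p,d=viewer.read_camera(c); cv2.imwrite(f"pics/{c}0.png",p[:,:,::-1])
    for n in ["stop_station","stop_crown","stop_ear_left","stop_ear_right","staining_jar","wax_block","petri_dish"]:
        print(c,n,[(np.round(r["at"],4),round(r["score"],2)) for r in tip_of(c,n)[:3]])
    i=viewer.camera_info(c); print(i)
print(env.sense()["t"])
E
```

```text
pics
{'t': np.float64(0.0), 'joint_positions': array([-1.371,  0.468, -0.012,  1.604,  0.006,  1.071, -0.056]), 'joint_velocities': array([-0.001, -0.   ,  0.   , -0.001,  0.   ,  0.002, -0.001]), 'tau': array([ 1.0000e-03, -5.2058e+01, -1.3000e-02, -2.4375e+01, -5.7000e-02,
        1.7000e-02,  0.0000e+00]), 'ee_pos': array([0.156, 0.63 , 0.214]), 'tcp_rot': array([[ 0.971, -0.   ,  0.24 ],
       [-0.24 , -0.002,  0.971],
       [ 0.   , -1.   , -0.002]]), 'wrist_force': array([-0.398,  0.211, -0.045]), 'moment': array([ 0.018,  0.018, -0.014]), 'gripper_width': np.float64(0.092)}
scene stop_station [(array([ 0.5737, -0.0139,  0.0006]), 0.79)]
scene stop_crown [(array([ 0.5685, -0.0175,  0.105 ]), 0.6), (array([0.5936, 0.0169, 0.08  ]), 0.55)]
scene stop_ear_left [(array([0.5935, 0.0194, 0.0793]), 0.65)]
scene stop_ear_right [(array([ 0.5514, -0.0488,  0.0844]), 0.71)]
scene staining_jar [(array([ 0.5474, -0.1455, -0.0043]), 0.63)]
scene wax_block [(array([ 0.4753,  0.0266, -0.0019]), 0.76)]
scene petri_dish [(array([ 0.6717, -0.0654,  0.002 ]), 0.66)]
{'intrinsics': array([[420.70
[... 471 characters left out ...]
1 , 0.0101, 0.0776]), 0.82)]
top stop_ear_right [(array([ 0.5512, -0.0472,  0.0781]), 0.67)]
top staining_jar [(array([ 0.5442, -0.138 , -0.0007]), 0.88), (array([ 0.67  , -0.0692, -0.0012]), 0.23)]
top wax_block [(array([0.473 , 0.0299, 0.0006]), 0.8)]
top petri_dish [(array([ 0.6696, -0.0678, -0.0007]), 0.95)]
{'intrinsics': array([[385.89835297,   0.        , 319.39436741],
       [  0.        , 385.89835297, 200.50405117],
       [  0.        ,   0.        ,   1.        ]]), 'eye': array([ 0.40680626, -0.05392062,  0.92303721]), 'rotation': array([[-0.15187468,  0.96673941, -0.20578874],
       [-0.9883902 , -0.14946041,  0.02732016],
       [-0.00434579,  0.20754881,  0.97821501]])}
0.8
```

View pics/scene0.png

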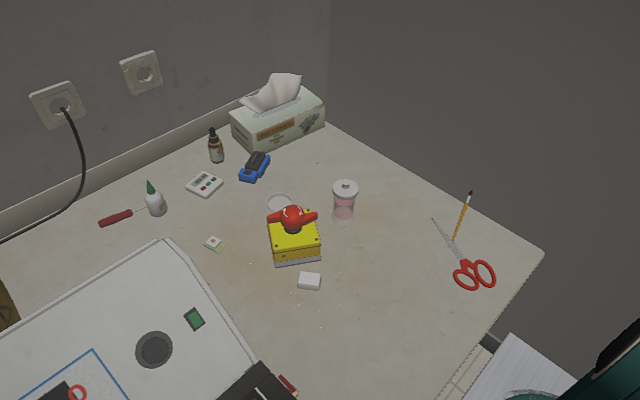

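View pics/top0.png

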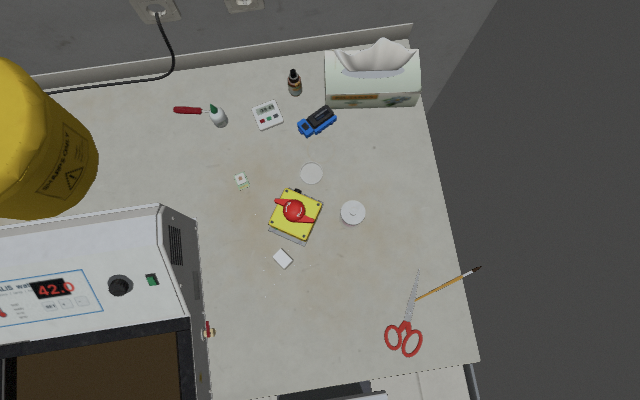

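```bash
cat > h.py <<'E'
from station import *
import cv2, numpy as np
def cloud(c):
    p,d=viewer.read_camera(c); i=viewer.camera_info(c); K=i["intrinsics"]
    v,u=np.mgrid[:400,:640]
    P=np.stack([(u-K[0,2])/K[0,0]*d,-(v-K[1,2])/K[1,1]*d,-d],-1)
    W=P@np.array(i["rotation"]).T+i["eye"]; W[d==0]=np.nan
    return p,W
def S(m=""):
    s=env.sense(); print(m,"t%.2f"%s["t"],np.round(s["ee_pos"],4),"F",np.round(s["wrist_force"],1),"M",np.round(s["moment"],2)); return s
E
python3 - <<'E'
from h import *
for c in ["scene","top"]:
    p,W=cloud(c); np.savez(f"pics/{c}.npz",p=p,W=W)
    h=cv2.cvtColor(p,cv2.COLOR_RGB2HSV); 
    near=(abs(W[...,0]-.571)<.12)&(abs(W[...,1]+.016)<.12)
    y=near&(h[...,0]>20)&(h[...,0]<35)&(h[...,1]>150)
    r=near&((h[...,0]<8)|(h[...,0]>172))&(h[...,1]>150)
    top=W[y&(abs(W[...,2]-.05)<.006)]
    hull=cv2.convexHull((top[:,:2]*1000).astype(np.float32))
    print(c,"yellow",cv2.minAreaRect(hull),"z",np.median(top[:,2]))
    R=W[r]; print("red n",len(R),"zmax",np.percentile(R[:,2],[50,98,100]))
    cr=R[R[:,2]>.096]; print("crown",cr.mean(0),len(cr))
    print("red rect",cv2.minAreaRect((R[:,:2]*1000).astype(np.float32)))
    # obstacles: max height grid
    g={}
    Q=W.reshape(-1,3);Q=Q[~np.isnan(Q[:,0])]
    for x in np.arange(-.1,1.0,.1):
        row=[]
        for yy in np.arange(.8,-.5,-.1):
            m=(abs(Q[:,0]-x)<.05)&(abs(Q[:,1]-yy)<.05)
            row.append("%5.2f"%Q[m,2].max() if m.any() else "  .  ")
        print("%.1f"%x,*row)
E
python3 - <<'E'
import cv2
for c in("scene","top"):
    p=cv2.imread(f"pics/{c}0.png"); cy,cx=((235,295)if c=="scene" else(215,300))
    cv2.imwrite(f"pics/{c}z.png",cv2.resize(p[cy-60:cy+60,cx-80:cx+80],None,fx=5,fy=5,interpolation=2))
E
```

```text
scene yellow ((570.9007568359375, -13.99835205078125), (93.98599243164062, 94.7005844116211), 57.275089263916016) z 0.04998000340924591
red n 547 zmax [0.09066278 0.10150352 0.10282951]
crown [ 0.56976982 -0.01400839  0.09912028] 175
red rect ((570.5341796875, -12.07552719116211), (93.11068725585938, 43.56315994262695), 34.23600769042969)
-0.1   .     .     .     .     .     .     .     .     .     .     .     .     .  
0.0   .     .     .     .     .     .     .    0.33  0.34  0.01  0.00   .     .  
0.1   .     .     .     .     .     .     .    0.33  0.36  0.01  0.00   .   -0.75
0.2   .     .     .     .     .     .     .    0.00  0.00  0.00  0.01  0.01  0.00
0.3   .     .     .     .     .    0.11  0.12  0.00  0.00  0.00  0.01  0.01  0.00
0.4   .     .     .     .    0.17  0.20  0.17  0.00  0.00  0.00  0.00  0.01  0.01
0.5   .     .     .    0.23  0.23  0.23  0.23  0.02  0.10  0.12  0.11  0.00  0.00
0.6   .     .     .    0.23  0.23  0.23  0.23  0.04  0.10  0.11  0.10  0.00  0.00
0.7   .     .     .    0.12  0.13   .    0.00  0.01  0.01  0.02  0.00  0.00  0.00
0.8   .     .     . 
[... 692 characters left out ...]
     .   -0.21 -0.01  0.00  0.00   .     .  
0.2   .     .     .     .    0.09  0.11  0.12  0.01  0.01  0.01  0.01  0.01  0.01
0.3   .     .    0.12  0.09  0.09  0.11  0.12  0.01  0.01  0.01  0.01  0.01  0.00
0.4   .     .    0.17  0.17  0.17  0.20  0.17  0.01  0.00  0.01  0.01  0.01  0.01
0.5   .     .     .    0.23  0.23  0.23  0.23  0.01  0.10  0.12  0.11  0.00  0.00
0.6   .     .    0.17  0.23  0.23  0.23  0.23  0.01  0.10  0.11  0.11  0.00  0.00
0.7   .    0.00  0.10  0.28  0.27  0.01  0.01  0.02  0.01  0.02  0.01  0.00  0.00
0.8   .     .     .    0.28  0.27  0.01  0.06  0.10  0.02  0.08  0.09  0.09  0.08
0.9   .     .     .    0.27  0.27  0.02  0.02  0.06  0.06  0.10  0.15  0.16  0.09
```

View pics/topz.png

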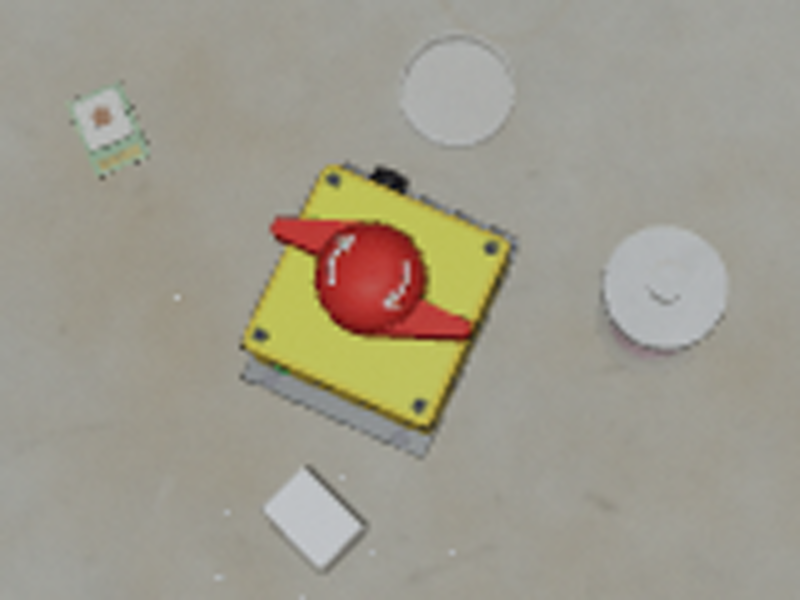

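View pics/scenez.png

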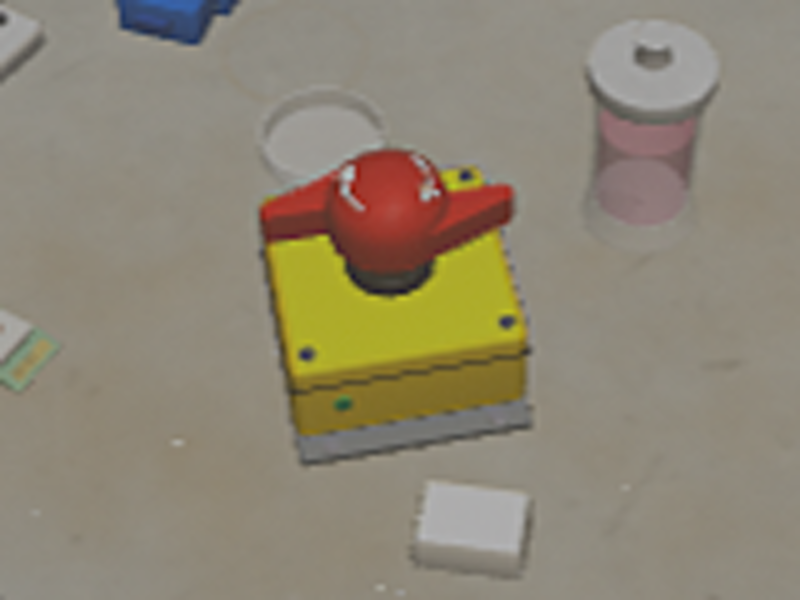

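```bash
cat >> h.py <<'E'
def rot(a): # jaw axis at world angle a, tool down
    z=np.array([np.cos(a),np.sin(a),0]); y=np.array([0,0,-1.]); return np.stack([np.cross(y,z),y,z],1)
YAW=-0.575
def wcloud():
    s=env.sense(); p,d=viewer.read_camera("wrist"); i=viewer.camera_info("wrist"); K=i["intrinsics"]
    v,u=np.mgrid[:400,:640]; a=(u-K[0,2])/K[0,0]; b=(v-K[1,2])/K[1,1]; th=np.hypot(a,b); k=np.tan(th)/np.maximum(th,1e-9)
    P=np.stack([a*k*d,-b*k*d,-d],-1); T=np.array(i["T_tool_cam"])
    W=(P@T[:3,:3].T+T[:3,3])@s["tcp_rot"].T+s["ee_pos"]; W[(d<=0)|(th>1.4)]=np.nan
    return p,W
E
python3 - <<'E'
from h import *
z=np.load("pics/scene.npz")["W"].reshape(-1,3); m=(z[:,2]>.1)&(z[:,0]>.2)&(z[:,0]<.7)&(z[:,1]>.06); print("bath min y",z[m,1].min(), "tank", np.nanmax(np.load("pics/top.npz")["W"].reshape(-1,3)[:,2]))
s=env.sense()
env.movel([s["ee_pos"][0],s["ee_pos"][1],0.38],rate=.3); S()
effector.grasp(5)
env.reach([.57,-.016,.36],rot(YAW)); S()
env.movel([.57,-.016,.22],rate=.2); s=S(); print(np.round(s["joint_positions"],2), s["gripper_width"])
p,W=wcloud(); cv2.imwrite("pics/w1.png",p[:,:,::-1]); np.savez("pics/w1.npz",p=p,W=W)
for n in ["stop_crown","stop_ear_left","stop_ear_right","stop_station"]: print(n,[(np.round(r["at"],4),round(r["score"],2)) for r in tip_of("wrist",n)[:2]])
h=cv2.cvtColor(p,cv2.COLOR_RGB2HSV); r=((h[...,0]<8)|(h[...,0]>172))&(h[...,1]>150)&(abs(W[...,0]-.57)<.1)&(abs(W[...,1]+.016)<.1)
R=W[r]; c=R[R[:,2]>.095]; print(len(R),len(c),c.mean(0),R[:,2].max(), cv2.minAreaRect((R[:,:2]*1000).astype(np.float32)))
E
```

```text
bath min y 0.21734012716379955 tank 0.4224554908405521
 t1.60 [0.1562 0.6305 0.3793] F [-0.2  0.4 -1.2] M [0.03 0.   0.03]
 t5.65 [ 0.5702 -0.0148  0.3598] F [ 0.2 -0.5 -1. ] M [-0.06  0.08 -0.02]
 t6.50 [ 0.5708 -0.0162  0.221 ] F [ 1.  -0.   0.8] M [-0.06  0.11 -0.03]
[-0.65  0.39  0.79  1.84 -0.32  1.04 -0.3 ] 0.00025071119806134004
stop_crown [(array([ 0.5694, -0.0192,  0.0999]), 0.68), (array([0.4793, 0.0267, 0.0016]), 0.5)]
stop_ear_left [(array([0.5866, 0.017 , 0.0838]), 0.82)]
stop_ear_right []
stop_station [(array([ 0.5705, -0.02  ,  0.0045]), 0.87)]
2986 1855 [ 0.57715173 -0.0074153   0.20553097] 0.35202143091461285 ((574.1610107421875, -11.760948181152344), (85.59037780761719, 182.3136444091797), 69.29458618164062)
```

View pics/w1.png

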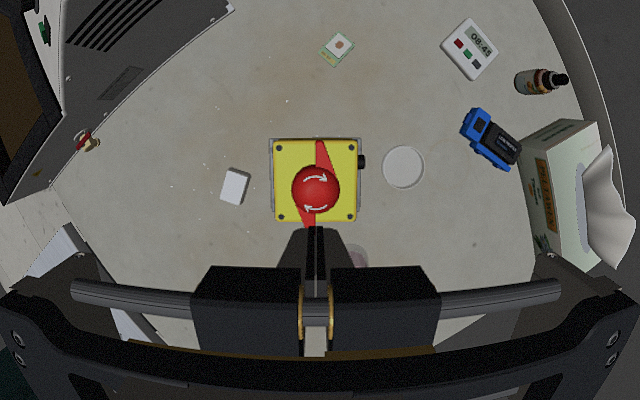

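Run:
```python
from h import *
f=np.load("pics/w1.npz"); p,W=f["p"],f["W"]
h=cv2.cvtColor(p,cv2.COLOR_RGB2HSV); r=((h[...,0]<8)|(h[...,0]>172))&(h[...,1]>150)&(abs(W[...,0]-.57)<.1)&(abs(W[...,1]+.016)<.1)&(W[...,2]<.11)
R=W[r]; c=R[R[:,2]>.096]; print(len(R),len(c),c.mean(0),R[:,2].max())
y=(h[...,0]>20)&(h[...,0]<35)&(h[...,1]>150)&(abs(W[...,2]-.05)<.006)&(abs(W[...,0]-.57)<.1)
print(cv2.minAreaRect((W[y][:,:2]*1000).astype(np.float32)),np.median(W[y][:,2]))
# finger profile in tool frame
s=env.sense(); T=(W-s["ee_pos"])@s["tcp_rot"]
m=(T[...,1]<0.01)&(T[...,1]>-.06)&(abs(T[...,2])<.04)&(abs(T[...,0])<.04)
Q=T[m]; 
for a in np.arange(-.06,.01,.01):
    q=Q[(Q[:,1]>=a)&(Q[:,1]<a+.01)]
    if len(q): print(round(a,3),len(q),"x",np.round(q[:,0].min(),3),np.round(q[:,0].max(),3),"z",np.round(q[:,2].min(),3),np.round(q[:,2].max(),3))
```

```text
2142 865 [ 0.57105458 -0.01626442  0.09850457] 0.1009793999741316
((571.2184448242188, -16.27898406982422), (94.5240707397461, 94.96923065185547), 57.1450080871582) 0.049080307153045094
-0.06 487 x -0.011 -0.004 z -0.017 0.018
-0.05 653 x -0.011 -0.009 z -0.016 0.017
-0.04 539 x -0.01 -0.009 z -0.015 0.016
-0.03 432 x -0.01 -0.008 z -0.015 0.015
-0.02 319 x -0.01 -0.008 z -0.014 0.015
-0.01 252 x -0.01 -0.008 z -0.013 0.014
0.0 13 x -0.009 -0.008 z -0.003 0.007
```

```bash
cat >> h.py <<'E'
AX=np.array([.5709,-.0163])
E
python3 - <<'E'
from h import *
A=list(AX)
env.movel(A+[.115],rate=.15); S()
env.movel(A+[.102],rate=.04); S()
for z in [.099,.096,.094,.0925,.0915,.091,.0905,.090,.0895,.089]:
    env.movel(A+[z],rate=.02); s=S(z)
    if s["wrist_force"][2]>22 or (s["ee_pos"][2]<.0908): break
env.pause(.1); S("hold")
env.movel(A+[.12],rate=.1); S()
E
```

```text
t7.60 [ 0.5716 -0.0165  0.1157] F [0.2 0.1 0.8] M [-0.05  0.11 -0.  ]
 t8.07 [ 0.5708 -0.0163  0.1018] F [-0.2  0.1 -0.8] M [-0.1   0.11  0.03]
0.099 t8.38 [ 0.5714 -0.0164  0.0996] F [-0.3 -0.   4.5] M [-0.1   0.25 -0.02]
0.096 t8.68 [ 0.5715 -0.0164  0.0969] F [-1.3  0.8  6.9] M [-0.06  0.44  0.  ]
0.094 t8.93 [ 0.5714 -0.0164  0.0944] F [ 0.4 -0.4  5.1] M [-0.13 -0.   -0.01]
0.0925 t9.18 [ 0.5714 -0.0164  0.0929] F [0.3 0.2 6.2] M [-0.09  0.21 -0.01]
0.0915 t9.43 [ 0.5715 -0.0164  0.092 ] F [-0.4  1.1  5.9] M [-0.1   0.16  0.02]
0.091 t9.68 [ 0.5715 -0.0164  0.0915] F [-0.3 -0.5  5.4] M [-0.06  0.13  0.04]
0.0905 t9.93 [ 0.5715 -0.0164  0.091 ] F [-0.2 -0.   5.5] M [-0.07  0.21  0.01]
0.09 t10.18 [ 0.5716 -0.0164  0.0909] F [-1.1  0.4  8.5] M [-0.06  0.41  0.05]
0.0895 t10.43 [ 0.5717 -0.0164  0.0908] F [-2.7  0.4 12.8] M [-0.08  0.67 -0.04]
0.089 t10.68 [ 0.5717 -0.0164  0.0907] F [-3.4  0.5 15.7] M [-0.03  0.86  0.02]
hold t10.78 [ 0.5717 -0.0164  0.0907] F [-3.   1.4 16.3] M [ 0.04  0.89 -0.05]
 t11.23 [ 0.5707 -0.016   0.1198] F [ 0.8 -0.7 -0.3] M [-0.1   0.11  0.01]
```

```bash
cat >> h.py <<'E'
def ear(phi,gap,z,rad=.040,half=.015):
    a=YAW-phi; t=np.array([np.cos(a),np.sin(a)]); e=np.array([np.sin(a),-np.cos(a)])
    q=AX+rad*e+(half+gap)*t
    return [q[0],q[1],z], rot(a)
E
python3 - <<'E'
from h import *
q,R=ear(0,.010,.16)
env.movel(q[:2]+[.16],R,rate=.2); S()
for c in ["scene","top"]:
    p,W=cloud(c); h=cv2.cvtColor(p,cv2.COLOR_RGB2HSV)
    r=((h[...,0]<8)|(h[...,0]>172))&(h[...,1]>150)&(np.hypot(W[...,0]-AX[0],W[...,1]-AX[1])<.007)
    print(c,W[r].mean(0),r.sum())
    cv2.imwrite(f"pics/{c}2.png",p[:,:,::-1])
p,W=wcloud(); cv2.imwrite("pics/w2.png",p[:,:,::-1]); h=cv2.cvtColor(p,cv2.COLOR_RGB2HSV)
r=((h[...,0]<8)|(h[...,0]>172))&(h[...,1]>150)&(np.hypot(W[...,0]-AX[0],W[...,1]-AX[1])<.007)
print("w",W[r].mean(0),r.sum())
# plan check
for ph in np.arange(0,.8,.1):
    q,R=ear(ph,0,.067); k=solver.inverse_kinematics(q,R); print(round(ph,1), None if k is None else np.round(k,2))
E
```

```text
t11.69 [ 0.5698 -0.0632  0.1595] F [-0.1  0.3 -0.8] M [-0.01  0.12  0.03]
scene [ 0.57078078 -0.01629401  0.09303257] 32
top [nan nan nan] 0
w [ 0.57095629 -0.01628356  0.09247115] 254
0.0 [-0.46  0.6   0.66  1.95 -0.52  0.76 -0.07]
0.1 [-0.48  0.6   0.68  1.96 -0.54  0.77 -0.16]
0.2 [-0.5   0.6   0.7   1.98 -0.55  0.77 -0.24]
0.3 [-0.52  0.6   0.72  1.99 -0.57  0.77 -0.33]
0.4 [-0.54  0.6   0.75  2.   -0.59  0.77 -0.42]
0.5 [-0.56  0.6   0.77  2.01 -0.6   0.77 -0.51]
0.6 [-0.58  0.61  0.79  2.01 -0.62  0.77 -0.6 ]
0.7 [-0.6   0.61  0.81  2.02 -0.63  0.78 -0.69]<stdin>:7: RuntimeWarning: Mean of empty slice.
  ret = um.true_divide(
```

View pics/w2.png

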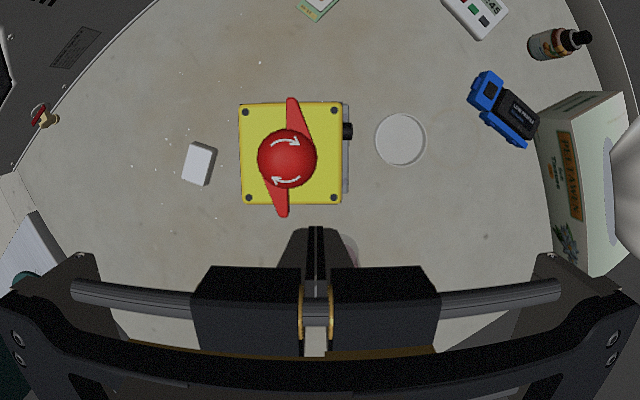

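View pics/scene2.png

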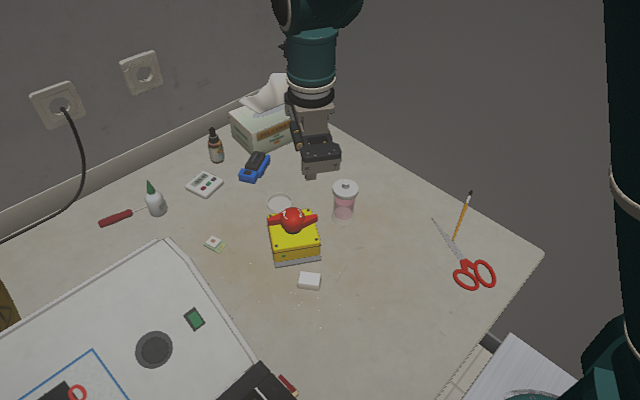

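Run:
```python
from h import *
q,R=ear(0,.010,.068)
env.movel(q,R,rate=.12); s=S("down")
if np.abs(s["wrist_force"]).max()<4:
    for ph in [-.1]: pass
    q,R=ear(0,.002,.068); env.movel(q,R,rate=.05); S("near")
    for ph in np.arange(.1,.66,.08):
        q,R=ear(ph,0,.068); env.movel(q,R,rate=.06); s=S("%.2f"%ph)
        if np.hypot(*s["wrist_force"][:2])>25: print("STOP"); break
```

```text
down t12.76 [ 0.5706 -0.0637  0.0685] F [ 0.3  0.4 -0.1] M [-0.07  0.04  0.02]
near t13.07 [ 0.5634 -0.0586  0.0685] F [0.  0.3 0.3] M [-0.07  0.15  0.08]
0.10 t13.32 [ 0.5578 -0.0568  0.0682] F [-0.3 -0.6  0.3] M [-0.14  0.09  0.04]
0.18 t13.57 [ 0.5548 -0.0558  0.0681] F [ 0.3 -0.2 -0.5] M [-0.26  0.06  0.02]
0.26 t13.82 [ 0.5515 -0.0545  0.0681] F [-0.2 -0.8  1.1] M [-0.34  0.05 -0.03]
0.34 t14.07 [ 0.5484 -0.0527  0.068 ] F [-0.3 -0.7  1.1] M [-0.29  0.11  0.07]
0.42 t14.32 [ 0.5454 -0.0506  0.0679] F [-0.7 -0.7  1. ] M [-0.3   0.09  0.03]
0.50 t14.57 [ 0.5429 -0.0485  0.068 ] F [-0.3 -1.2 -0.4] M [-0.36  0.16  0.  ]
0.58 t14.82 [ 0.5404 -0.0462  0.068 ] F [ 0.4 -1.9  0.7] M [-0.31  0.11  0.03]
0.66 t15.07 [ 0.5382 -0.0437  0.068 ] F [ 0.1 -2.1  1. ] M [-0.38  0.16  0.01]
```

```bash
cat >> h.py <<'E'
def crown():
    p,W=wcloud(); h=cv2.cvtColor(p,cv2.COLOR_RGB2HSV)
    r=((h[...,0]<8)|(h[...,0]>172))&(h[...,1]>150)&(np.hypot(W[...,0]-AX[0],W[...,1]-AX[1])<.007)
    print("crown z",np.median(W[r][:,2]) if r.any() else None,r.sum()); return p
E
python3 - <<'E'
from h import *
p=crown(); cv2.imwrite("pics/w3.png",p[:,:,::-1])
E
```

```text
crown z 0.09943769479716358 700
```

View pics/w3.png

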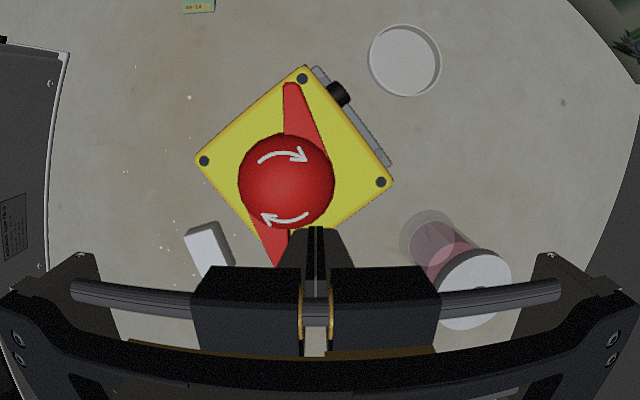

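The mushroom is up (crown at 99.4 mm) and still twisted, with the finger at (315,240) against the near ear. I'll back the finger out along the same arc and then lift.

Run:
```python
from h import *
for ph in [.5,.35,.2,.05]:
    q,R=ear(ph,.001,.068); env.movel(q,R,rate=.08)
S()
q,R=ear(0,.012,.068); env.movel(q,R,rate=.08); S()
env.movel(q[:2]+[.2],R,rate=.15)
env.movel([.56,-.05,.26],R,rate=.15); env.pause(.3); S()
p=crown(); cv2.imwrite("pics/w4.png",p[:,:,::-1])
c,W=cloud("scene"); cv2.imwrite("pics/scene4.png",cv2.resize(c[170:300,210:390],None,fx=4,fy=4)[:,:,::-1])
for n in ["stop_ear_left","stop_ear_right","staining_jar","wax_block","petri_dish"]: print(n,[(np.round(r["at"],4),round(r["score"],2)) for r in tip_of("scene",n)[:1]])
```

```text
t16.32 [ 0.5602 -0.0578  0.0679] F [ 0.4  0.8 -0.3] M [-0.12 -0.07  0.03]
 t16.64 [ 0.5713 -0.0645  0.0678] F [-0.2 -0.4 -0.6] M [-0.09  0.15  0.01]
 t18.54 [ 0.5597 -0.0502  0.2593] F [ 0.3  0.  -0.9] M [-0.1   0.06 -0.04]
crown z 0.09974811530292681 180
stop_ear_left [(array([0.594 , 0.0181, 0.0833]), 0.63)]
stop_ear_right [(array([ 0.5502, -0.0478,  0.0825]), 0.64)]
staining_jar [(array([ 0.5476, -0.1414, -0.0049]), 0.8)]
wax_block [(array([4.764e-01, 2.790e-02, 3.000e-04]), 0.67)]
petri_dish [(array([ 0.6736, -0.0672,  0.0035]), 0.82)]
```

View pics/w4.png

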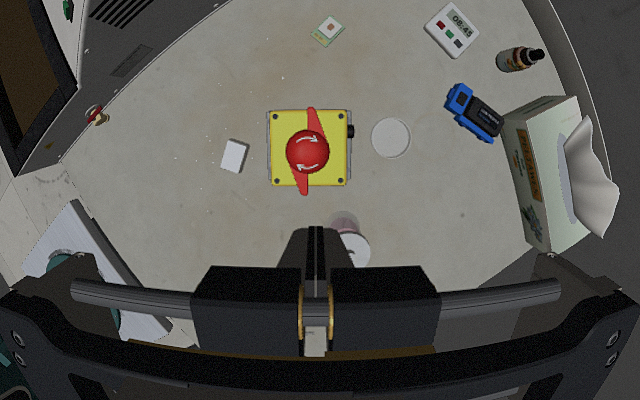

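View pics/scene4.png

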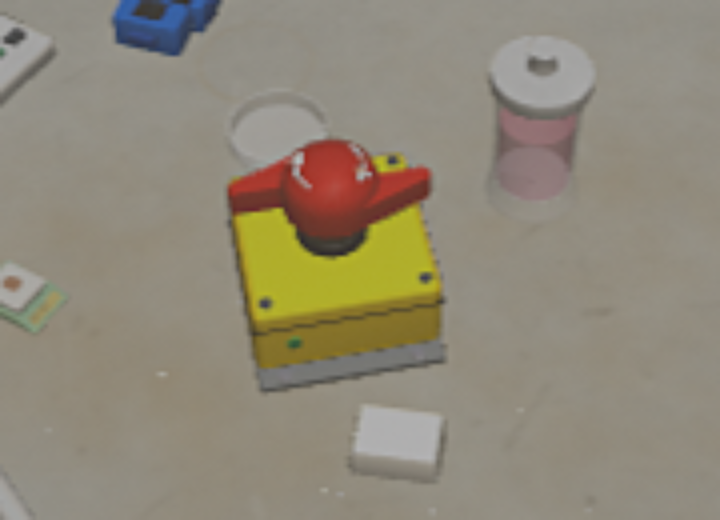

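The button is up and its ears are back in line with the box sides (ear tips at (310,108) and (303,193) in the wrist picture). The jar, wax block and dish have not moved, so I'm handing the job in.

```bash
python3 -c "
from h import *
S(); print(workorder.finish_job())"
```

```text
t18.89 [ 0.56 -0.05  0.26] F [-0.2  0.7  0.2] M [-0.09  0.08  0.  ]
the job is handed in; nothing more can be done
None
```

The emergency stop test is done and handed in at 18.9 s. The button latched, released when its ear was pushed, and now stands fully up and untwisted.

- **Press:** I pressed the crown straight down with shut fingers to the hard stop, with about 16 N at the wrist, and then lifted clear. The camera showed the crown at 92.5 mm, which is latched.
- **Release:** I pushed the right ear clockwise along an arc to about 0.65 rad, with about 2 N. The crown came up to 99.4 mm. I backed the fingers out along the same arc so the button could turn back, and lifted clear.
- **Last checks:** The crown stood at 99.7 mm and the ears were back at their rest positions. The robot was about 15 cm above the button and touching nothing.
- **Surroundings:** In the scene camera, the jar, wax block and dish read within about 4 mm of their first readings, which is the detector's own accuracy. In the pictures they look unmoved.

One check gave no reading: the top camera could not see the crown after the press. The latched height therefore rests on the wrist camera (92.5 mm) and the scene camera (93.0 mm).

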